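# Hold the sugar stencil over the loaf

### The job

The oblong loaf on the wooden board is to be dusted with sugar: set it down gently on the narrow wire rack, in the middle and lengthwise, and let go of it. Then take the long stencil by its handle, carry it over the bread basket and hold it level about one centimetre above the top of the loaf, centred on it and lined up with its length, without ever letting it touch the loaf. Finish while still holding the stencil steady there; keep clear of the bread basket and leave everything else on the counter where it is.

Things in the scene. Friction and masses are not known exactly. Their poses are not given: they have to be found in the camera images.
- loaf: Firm brown oblong loaf, 150 x 62 x 56 mm high, 0.19 kg, on the wooden board beside the long stencil. Origin: centre of its flat underside; x along its length (ends alike), z up; the top's highest point is 56 mm above the origin. Its sides are upright, 62 mm apart, over the middle 110 mm of its length, 8 to 34 mm above the underside: grip across the width there.
- rack: Narrow wire cooling rack on legs in a flat aluminium tray (250 x 130 mm, rim 14 mm); fixed. Deck 190 x 76 mm, its top 70 mm above the counter. Origin: on the counter under the deck's centre; x along the deck's length, y across, z up. It stands left or right of the bread basket, its length more or less from left to right (world y).
- board: Light wooden board, 200 (x) x 300 (y) x 18 mm thick, fixed, on the other side of the bread basket from the rack. Origin: centre of its underside on the counter. Loaf and long stencil lie on it.
- stencil: Long stencil: flat white plate 160 x 84 x 3 mm with cut-outs and, at one short end, a wooden handle; 0.09 kg. Origin: centre of the plate's underside; x along it, away from the handle; z up. Handle 16 wide, 16 mm high, x = -80 to -180 mm, undersides flush. It lies flat on the board (18 mm up), handle towards the robot, its outer 75 mm off the board. Either end of the loaf may have the handle.
- stencil_grip (a point): Point to grip on the stencil's wooden handle, in the middle of its section: 120 mm from the plate's centre towards the handle and 8 mm above the underside. Axes as the stencil's; grip across y.
- basket: Wicker basket full of loaves in the middle of the counter between board and rack, fixed; 280 (x) x 160 (y) mm, rim 90 mm high, the bread heaped to 145 mm above the counter. Origin: centre of its underside. Nothing may touch it.
- roll: Bystander: small round roll, 50 mm across, 36 mm high, on the counter just behind the board. Origin: centre of its underside.
- shaker: Bystander: steel sugar shaker, 65 mm across, 100 mm high, standing just behind the rack (farther from the robot). Origin: centre of its underside.
- brush: Bystander: pastry brush, 190 x 42 x 20 mm, lying between the rack and the robot, more or less parallel to the rack. Origin: on the counter under its middle, x along its length.
- jar: Bystander: amber glass jar, 72 mm across, 100 mm high, behind the right-hand side of the basket. Origin: centre of its underside.
- round_stencil: Bystander: small round stencil, disc 110 mm across, 4 mm thick, with a wooden handle, lying behind the basket. Origin: under the disc's centre.
- scraper: Bystander: dough scraper, steel blade 75 x 120 mm with a round wooden handle, lying between basket and robot. Origin: under the handle.

How it is judged:
On the way:
1. the loaf stands on the rack, in the middle and lengthwise, released and at rest (x of loaf in the frame of rack between -0.022 and 0.022 m and y of loaf in the frame of rack between -0.013 and 0.013 m and z of loaf in the frame of rack between 0.066 and 0.0735 m and angle between the x axis of loaf and the x axis of rack, either way round below 0.17 rad and angle between loaf's own z axis and vertical below 0.08 rad and contact force between the fingers and loaf below 0.1 N and linear speed of loaf below 0.02 m/s), for 0.3 s.
At the end, for the whole second after the job is handed in: Loaf at rest on the deck, released, within 22 mm lengthwise, 13 mm crosswise and 10 degrees of the rack's middle. Stencil held by the fingers alone, still, level within 6 degrees, within 12 mm lengthwise, 10 mm crosswise and 7 degrees of the loaf, its underside 4 to 20 mm above the loaf's top (all of step 1 and x of stencil in the frame of loaf between -0.012 and 0.012 m and y of stencil in the frame of loaf between -0.01 and 0.01 m and z of stencil in the frame of loaf between 0.06 and 0.076 m and angle between the x axis of stencil and the x axis of loaf, either way round below 0.12 rad and angle between stencil's own z axis and vertical below 0.1 rad and contact force between the fingers and stencil above 2 N and contact force between stencil and loaf below 0.05 N and contact force between stencil and rack below 0.05 N and linear speed of stencil below 0.02 m/s and angular speed of stencil below 0.15 rad/s); the arm keeps its last pose, push and grip.
It fails at once if the stencil touches the loaf on the rack (contact force between stencil and loaf above 0.3 N).
It fails at once if the bread basket is touched (contact force between basket and anything else above 1 N).
It fails at once if the loaf is dropped (contact force between the fingers and loaf below 0.05 N and linear speed of loaf above 0.45 m/s).
It fails at once if another thing on the counter is moved by more than 2 cm (distance of any of roll, shaker, brush, jar, round_stencil, scraper from where it was at the start of the episode above 0.02 m).
It also fails if it takes over 72 s, if anything falls off the work surface, if the arm or the gripper's body presses on something with over 40 N, if the wrist force passes 120 N, or if a joint passes its speed limit or range.

### The arm

A 7-joint arm with a two-finger parallel gripper is mounted at the origin on the work surface. World frame = base frame: x ahead of the robot, y to its left, z up, the work surface at z = 0. Lengths are in m, angles in rad, forces in N, time in s.
With the tool pointing down it reaches from about 0.4 to 0.875 m from the base axis. Payload 19.3 kg.
Tool frame: the origin (TCP) lies midway between the tips of the shut fingers; the grasp point (between the pads) lies 19 mm behind it; z points along the fingers, y is the line along which they close (so a half turn about z gives the same grasp; the last joint's range is limited). The gripper opens to 85 mm and grips with 20 to 120 N. Pads are 22 mm wide; open, the fingers measure 114 mm over their backs; the gripper's body (76 mm by 85 mm) begins 54 mm behind the grasp point. The pads swing forward as they close: fully open they stand 13 mm farther back than shut.
Start: joints at [-1.325, 0.521, -0.036, 1.599, 0.021, 1.021, -0.113], TCP at [0.194, 0.594, 0.207] pointing down, gripper open.
Joint ranges: [-2.91, 2.91], [-0.3, 2.13], [-1.5, 1.42], [0.17, 2.43], [-1.26, 4.41], [0.16, 1.93], [-2.52, 2.52]. Speed limits (rad/s): [1.89, 1.89, 2.39, 2.39, 3.01, 3.01, 3.01].

### API

Orientations are given as a rotation vector (axis times angle).
In Python, from rig import bot, grab_frame, order, find_in, outline_of, mark_of gives the robot as it stands. Calls block until the motion is done:
- bot.move_to(position, orientation): joint-space move of the TCP to a pose.
- bot.line_to(position, ori=None, rate=0.15): straight line of the TCP; ori=None keeps the orientation; rate is the mean speed in m/s.
- bot.move_j(angles): joint-space move.
- bot.open_gripper() and bot.close_gripper(grip_force=None): open the fingers fully, or close them until they stop; grip_force is the grip in N (None keeps the last).
- bot.hold(seconds).
- bot.solve_ik(position, orientation): joint angles nearest the present ones, or None.
- bot.read_state(): the state.
- grab_frame(name): name is "scene" or "top" or "wrist"; returns a dict with "frame" (384x512x3 uint8, red, green, blue), "intrinsics" (3x3 intrinsics, pixels), "cam_to_world" (4x4, takes a point from camera to world coordinates). Camera axes: x right, y down, z forward; pixel columns grow to the right and rows downward; lengths in m; the calibration is good to about 2 mm. A picture is of the moment at which its call begins. There is no depth.
A pose or a line that the arm cannot do raises bot.PlanningError and nothing moves.
- order.close_job(): hands the job in; it is judged then, once.
Trained networks look in the newest picture that a camera, given by its name, has taken for a name from the list of things; names that differ only in an ending like _2 or _b are one class to them, and where a whole thing is asked for, a point or a joint stands for the part that bears it (a point fixed in the world has none). Each returns a list of dicts, best first, with "confidence" (0 to 1); they miss things now and then, are a little off and sometimes report something else, mostly with a low value. They report only what shows in the picture. A call takes as long as a camera call.
- find_in(camera, thing): "centre" ([x, y, z] in m, in world coordinates, good to about 4 mm: the middle of the surface that is visible of it).
- outline_of(camera, thing): "pixels" (384x512 bool, what is visible of it).
- mark_of(camera, thing): "centre" ([x, y, z] in m, in world coordinates, good to about 4 mm: a listed point, or the origin of a listed thing).
The state is a dict: "time": time; "q": joint angles; "joint_velocities": joint speeds; "effort": joint torques, N m; "eef_pos": TCP position; "eef_rot": TCP orientation; "contact_force": force on the tool from outside, world axes, zero at the start; "ft_torque": the same for the moment, N m; "finger_gap": finger opening in m; "grip_force": force on a finger pad.
Only numpy, scipy, OpenCV 4.12 (cv2) and the standard library are available. Lean on these libraries where they do the work, as an engineer would, in place of code of your own. Each camera call takes 0.05 s, during which the arm holds its last target. There are 200 camera calls.

## Working session

There is one attempt and no reset: what is moved stays moved. The work goes in short steps, each a Python script; the robot and the scene stay as the last script left them, time stands still between calls to the robot, and variables do not carry over. Pictures are saved under pics/ and viewed, at most 10 in all, crops included, and the job is handed in when it is done.

```bash
ls; mkdir -p pics
python3 - <<'E'
from rig import *
import cv2,numpy as np
fs=[]
for c in ("scene","top"):
    f=grab_frame(c); fs.append(f["frame"])
    print(c,f["intrinsics"].tolist(),np.round(f["cam_to_world"],3).tolist())
    for t in ("loaf","rack","board","stencil","stencil_grip","basket","brush","shaker","roll","jar","scraper"):
        r=mark_of(c,t); print(t,[(np.round(d["centre"],3).tolist(),round(d["confidence"],2)) for d in r[:2]])
    for t in ("loaf","stencil","rack"):
        o=outline_of(c,t)
        if o:
            p=o[0]["pixels"]; ys,xs=np.nonzero(p); print(t,o[0]["confidence"],p.sum(),cv2.minAreaRect(np.c_[xs,ys].astype(np.float32)))
    cv2.imwrite(f"pics/{c}0.png",f["frame"][:,:,::-1])
s=bot.read_state();print(s["time"],s["eef_pos"],s["eef_rot"],s["finger_gap"])
E
```

```text
pics
scene [[486.55361967542456, 0.0, 251.89925020233827], [0.0, 486.55361967542456, 191.18550200220687], [0.0, 0.0, 1.0]] [[-0.567, 0.702, -0.431, 1.231], [0.824, 0.48, -0.302, 0.444], [-0.005, -0.526, -0.85, 1.304], [0.0, 0.0, 0.0, 1.0]]
loaf [([0.561, 0.383, 0.02], 0.78)]
rack [([0.558, -0.3, 0.002], 0.79)]
board [([0.578, 0.298, 0.001], 0.83), ([0.459, 0.219, 0.028], 0.74)]
stencil [([0.575, 0.232, 0.017], 0.62), ([0.816, 0.034, -0.0], 0.19)]
stencil_grip [([0.457, 0.219, 0.026], 0.74)]
basket [([0.58, 0.0, 0.005], 0.65), ([0.402, -0.009, 0.0], 0.49)]
brush [([0.437, -0.286, -0.004], 0.88), ([0.559, -0.297, 0.001], 0.69)]
shaker [([0.682, -0.283, 0.001], 0.68)]
roll [([0.71, 0.272, -0.0], 0.69)]
jar [([0.574, 0.229, 0.018], 0.68), ([0.79, -0.127, -0.004], 0.66)]
scraper [([0.405, -0.007, -0.003], 0.81)]
loaf 0.68 982 ((369.6000061035156, 250.30001831054688), (22.807889938354492, 49.19349670410156), 26.56505012512207)
stencil 0.95 1290 ((325.9103698730469, 217.56130981445312), (30.49837303161621, 79.74256134033203), 29.05460548400879)
rack 0.84 2629 ((185.3932647705078, 147.129211
[... 549 characters left out ...]
0.001], 0.73)]
brush [([0.433, -0.282, 0.008], 0.91), ([0.582, -0.002, -0.001], 0.63)]
shaker [([0.687, -0.278, -0.001], 0.58)]
roll [([0.431, -0.282, 0.007], 0.66)]
jar [([0.793, -0.124, 0.001], 0.61)]
scraper [([0.404, -0.01, 0.0], 0.93)]
loaf 0.76 1344 ((101.8196792602539, 206.5164031982422), (57.309120178222656, 27.251258850097656), 84.80557250976562)
stencil 0.84 1599 ((164.09141540527344, 220.39268493652344), (97.36893463134766, 32.41643524169922), 85.42607879638672)
rack 0.87 4253 ((356.6423034667969, 206.89273071289062), (92.7825927734375, 47.29645538330078), 13.1906099319458)
1.5 [0.19411871 0.59406337 0.20736716] [-4.94144834e-01 -3.10244138e+00  1.06443217e-04] 0.08557761632603485
```

Run:
```python
import cv2,numpy as np
a=cv2.imread("pics/top0.png");cv2.imwrite("pics/top0b.png",cv2.resize(a[120:330,50:450],None,fx=2,fy=2,interpolation=2))
```

```text
(no output)
```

View pics/top0b.png

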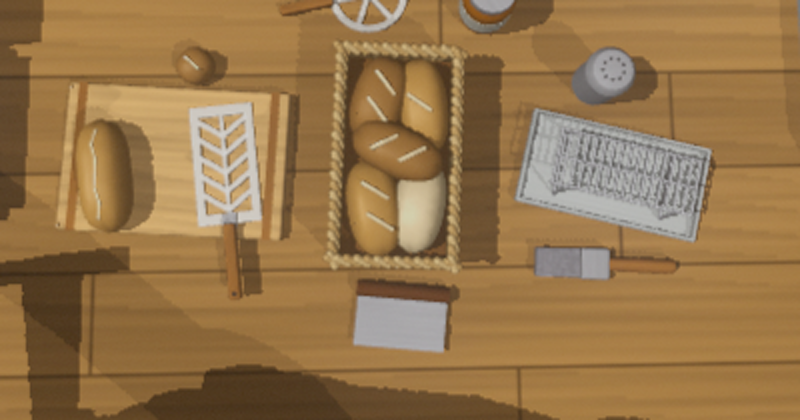

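View pics/scene0.png

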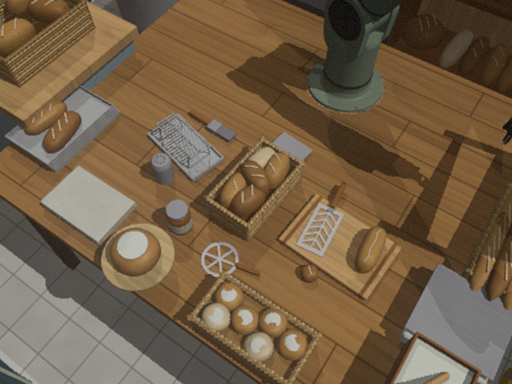

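The top crop shows the loaf on the left of the board at about (104,175), the stencil at (225,165) with its handle down to (235,295), the basket in the middle and the rack at (613,172), turned about 13° clockwise. The scene view shows the same layout. The brush, at crop (605,262), lies close in front of the tray.

```bash
cat > h.py <<'E'
from rig import *
import cv2,numpy as np
from scipy.spatial.transform import Rotation as R
def down(psi): return (R.from_euler('z',psi)*R.from_euler('x',np.pi)).as_rotvec()   # tool x at psi, pointing down
def plane(f,px,z):
    K,T=f["intrinsics"],f["cam_to_world"]
    d=(T[:3,:3]@np.linalg.inv(K)@np.c_[px,np.ones(len(px))].T).T; o=T[:3,3]
    return (o+d*((z-o[2])/d[:,2])[:,None])[:,:2]
def rect(cam,t,z,f=None):
    f=f or grab_frame(cam); o=outline_of(cam,t)
    if not o: return None
    ys,xs=np.nonzero(o[0]["pixels"]); p=plane(f,np.c_[xs,ys],z)
    (c,s,a)=cv2.minAreaRect(p.astype(np.float32)*1000)
    if s[0]<s[1]: s=s[::-1]; a+=90
    return np.array(c)/1000,np.array(s),(a+90)%180-90,o[0]["confidence"]
def height(t,cams):   # triangulate outline centroids: list of (frame, mask)
    A=np.zeros((3,3));b=np.zeros(3)
    for f,m in cams:
        ys,xs=np.nonzero(m);T=f["cam_to_world"];d=T[:3,:3]@np.linalg.inv(f["intrinsics"])@[xs.mean(),ys.mean(),1];d/=np.linalg.norm(d)
        P=np.eye(3)-np.outer(d,d);A+=P;b+=P@T[:3,3]
    return np.linalg.solve(A,b)
E
cat > m.py <<'E'
from h import *
S={}
for c in ("top","scene"):
    f=grab_frame(c)
    for t,z in (("loaf",.045),("stencil",.02),("rack",.014)):
        print(c,t,rect(c,t,z,f)); o=outline_of(c,t); S.setdefault(t,[]).append((f,o[0]["pixels"]))
for t in S: print(t,"tri",height(t,S[t]).round(4))
for n,p,a in (("loaf",(.558,.383,.2),0),("rack",(.557,-.298,.25),-1.8),("grip",(.456,.218,.2),0.05),("fin L",(.58,-.18,.25),-1.8),("fin R",(.53,-.415,.25),1.34)):
    for k in (-np.pi,0,np.pi):
        q=bot.solve_ik(p,down(a+k)); print(n,k,None if q is None else np.round(q,2))
E
python3 m.py
```

```text
top loaf (array([0.55930823, 0.3801969 ]), array([151.26841736,  73.43746948]), 4.835115909576416, 0.55)
top stencil (array([0.52719836, 0.22385178]), array([258.98233032,  86.16294861]), 4.7823357582092285, 0.75)
top rack (array([ 0.55587549, -0.3009151 ]), array([252.21757507, 131.11715698]), 76.10594177246094, 0.85)
scene loaf (array([0.56605884, 0.38217081]), array([159.01342773,  62.78125   ]), 4.841989517211914, 0.9)
scene stencil (array([0.52276086, 0.22270815]), array([267.63067627,  85.32252502]), 6.311830043792725, 0.86)
scene rack (array([ 0.55870874, -0.30318115]), array([270.19403076, 135.64511108]), 76.16355895996094, 0.56)
loaf tri [0.561  0.3825 0.0334]
stencil tri [0.5525 0.2266 0.0123]
rack tri [ 0.5555 -0.3026  0.003 ]
loaf -3.141592653589793 [-0.66  0.61 -0.04  1.46  0.03  1.07  0.86]
loaf 0 [-1.08  0.71  0.68  1.48 -0.47  1.12 -1.89]
loaf 3.141592653589793 [-0.66  0.61 -0.04  1.46  0.03  1.07  0.86]
rack -3.141592653589793 [-0.17  0.68  0.96  1.56 -0.58  1.21  0.67]
rack 0 [-0.26  0.83  1.23  1.57 -0.8   1.32 -2.3 ]
rack 3.141592653589793 [-0.17  0.68  0.96  1.56 -0.58  1.21  0.67]
grip -3.141592653589793 [-0.59  0.34  0.04  1.92 -0.02  0.88  1.07]
grip 0 [-1.08  0.42  0.69  1.94 -0.34  0.9  -1.74]
grip 3.141592653589793 [-0.59  0.34  0.04  1.92 -0.02  0.88  1.07]
fin L -3.141592653589793 [-0.36  0.61  0.9   1.63 -0.51  1.16  0.43]
fin L 0 [-0.48  0.78  1.23  1.63 -0.77  1.28 -2.49]
fin L 3.141592653589793 [-0.36  0.61  0.9   1.63 -0.51  1.16  0.43]
fin R -3.141592653589793 [-0.02  0.89  1.22  1.45 -0.84  1.39 -2.14]
fin R 0 [ 0.2   0.64  0.63  1.43 -0.39  1.19  0.66]
fin R 3.141592653589793 [-0.02  0.89  1.22  1.45 -0.84  1.39 -2.14]
```

Run:
```python
from h import *
bot.move_to([.54,.31,.30],down(np.pi+.08))
f=grab_frame("wrist");print(f["cam_to_world"].round(3).tolist())
fs=[f]
for t,z in (("loaf",.045),("stencil",.02)): print(t,rect("wrist",t,z,f))
for t in ("loaf","stencil","stencil_grip"): print(t,[(np.round(d["centre"],4),round(d["confidence"],2)) for d in mark_of("wrist",t)[:2]])
cv2.imwrite("pics/w1.png",f["frame"][:,:,::-1])
m1={t:outline_of("wrist",t)[0]["pixels"] for t in ("loaf","stencil") if outline_of("wrist",t)}
bot.line_to([.50,.34,.30],rate=.25)
g=grab_frame("wrist")
for t,z in (("loaf",.045),("stencil",.02)): print(t,rect("wrist",t,z,g))
for t in ("loaf","stencil","stencil_grip"): print(t,[(np.round(d["centre"],4),round(d["confidence"],2)) for d in mark_of("wrist",t)[:2]])
for t in m1:
    o=outline_of("wrist",t)
    if o: print(t,height(t,[(f,m1[t]),(g,o[0]["pixels"])]).round(4))
print(bot.read_state()["time"],bot.read_state()["q"])
```

```text
[[-0.081, 0.954, 0.29, 0.466], [0.997, 0.077, 0.024, 0.305], [0.0, 0.291, -0.957, 0.466], [0.0, 0.0, 0.0, 1.0]]
loaf (array([0.56046313, 0.38282776]), array([148.32997131,  63.21895218]), 6.098072528839111, 0.8)
stencil (array([0.52704382, 0.22454953]), array([261.16220093,  85.55116272]), 5.574618339538574, 0.84)
loaf [(array([0.564 , 0.3843, 0.0167]), 0.92), (array([0.584 , 0.2971, 0.0016]), 0.27)]
stencil [(array([0.5766, 0.2293, 0.019 ]), 0.95)]
stencil_grip [(array([0.4529, 0.2167, 0.0251]), 0.72), (array([0.7137, 0.2754, 0.0024]), 0.55)]
loaf None
stencil (array([0.52756915, 0.22540553]), array([262.02099609,  86.65042877]), 5.697576999664307, 0.57)
loaf [(array([0.5634, 0.3884, 0.0188]), 0.62), (array([0.5789, 0.2273, 0.0211]), 0.36)]
stencil [(array([0.5774, 0.2256, 0.0186]), 0.9)]
stencil_grip [(array([0.4529, 0.2165, 0.0256]), 0.75)]
stencil [0.5448 0.2259 0.0157]
5.125 [-0.68164717  0.40893302 -0.01827493  1.53773036  0.00792623  1.19512638
  0.94876409]
```

View pics/w1.png

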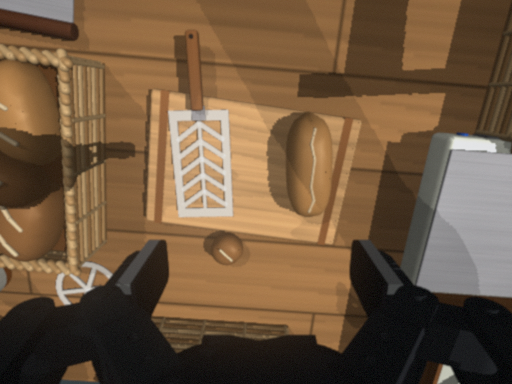

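The wrist view shows the stencil plate at about (202,165), its handle up to (192,35), and the loaf at (312,165), all on the board. I'll grasp the loaf now.

Run:
```python
from h import *
o=down(np.pi+.092)
bot.move_to([.561,.3835,.14],o)
bot.line_to([.561,.3835,.020],rate=.1)
bot.close_gripper(35)
s=bot.read_state();print(s["finger_gap"],s["grip_force"],s["contact_force"],s["eef_pos"])
if .055<s["finger_gap"]<.07:
    bot.line_to([.561,.3835,.28],rate=.15)
    s=bot.read_state();print(s["finger_gap"],s["grip_force"],s["contact_force"],s["time"])
    for p,a in (((.56,.0,.28),2.2),((.557,-.30,.25),1.33)):
        q=bot.solve_ik(p,down(a)); print(None if q is None else np.round(q,2))
    f=grab_frame("scene");cv2.imwrite("pics/s2.png",f["frame"][:,:,::-1])
    f=grab_frame("wrist");cv2.imwrite("pics/w2.png",f["frame"][:,:,::-1])
    o=mark_of("scene","loaf");print(o[:1])
```

```text
0.060080311729377035 35.73514627176337 [-3.16747069 -2.04180422  9.10709145] [0.56129733 0.38366079 0.02092835]
0.059816198140676465 38.02775287767872 [ 1.04577184 -0.37151122 -2.30281772] 9.4833
[-0.32  0.36  0.29  1.7  -0.11  1.11  0.63]
[ 0.02  0.56  0.59  1.55 -0.33  1.13  0.45]
[{'centre': [0.5589, -0.2991, -0.0001], 'confidence': 0.19}]
```

Run:
```python
from h import *
bot.line_to([.56,.05,.29],down(2.2),rate=.25)
bot.line_to([.57,-.14,.29],down(1.33),rate=.25)
f=grab_frame("wrist");cv2.imwrite("pics/w3.png",f["frame"][:,:,::-1])
for c in ("wrist","top","scene"):
    if c!="wrist": grab_frame(c)
    print(c,rect(c,"rack",.014,f if c=="wrist" else None))
    print([(np.round(d["centre"],4),round(d["confidence"],2)) for t in ("rack","loaf") for d in mark_of(c,t)[:1]])
s=bot.read_state();print(s["time"],s["finger_gap"],s["q"].round(2) if hasattr(s["q"],"round") else s["q"])
```

```text
wrist None
[(array([ 0.5721, -0.1401,  0.2867]), 0.68)]
top (array([ 0.54279047, -0.17237697]), array([38.75263214, 10.18436813]), -8.89306640625, 0.38)
[(array([ 0.5685, -0.1405,  0.2891]), 0.91)]
scene (array([ 0.5578739 , -0.30307959]), array([266.49349976, 137.45774841]), 77.40876770019531, 0.84)
[(array([ 0.5574, -0.2961, -0.0025]), 0.89), (array([ 0.57  , -0.1383,  0.2888]), 0.77)]
12.8333 0.05976062738432412 [-0.23  0.43  0.53  1.62 -0.23  1.16  0.11]
```

View pics/w3.png

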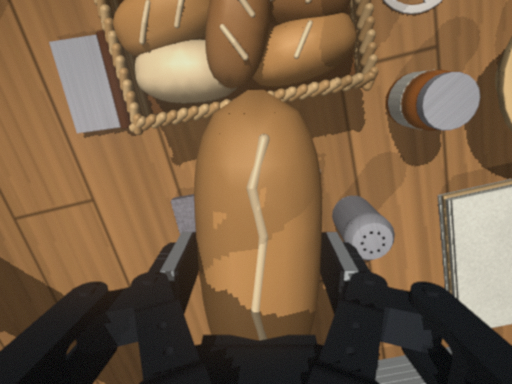

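The wrist view shows the loaf gripped squarely at (255,220). It hides the rack, and the shaker at (362,228) is clear of the path. I'll lower the loaf and watch the contact force.

Run:
```python
from h import *
o=down(np.radians(76.2))
X,Y=.557,-.299
bot.line_to([X,Y,.20],o,rate=.2)
bot.line_to([X,Y,.085],rate=.12)
f0=np.array(bot.read_state()["contact_force"]);z=.085
while z>.064:
    z-=.0015; bot.line_to([X,Y,z],rate=.03)
    s=bot.read_state(); d=s["contact_force"][2]-f0[2]; print(round(z,4),round(s["eef_pos"][2],4),round(d,2))
    if d>1.5: break
print(s["finger_gap"],s["time"])
if d>1.5:
    bot.open_gripper(); bot.hold(.3)
    bot.line_to([X,Y,.2],rate=.15)
    bot.line_to([X,Y+.12,.30],rate=.25)
    for c in ("top","scene","wrist"):
        f=grab_frame(c); cv2.imwrite(f"pics/p_{c}.png",f["frame"][:,:,::-1])
        print(c,"loaf",rect(c,"loaf",.098,f),"rack",rect(c,"rack",.014,f))
        print([(t,np.round(d["centre"],4),round(d["confidence"],2)) for t in ("rack","loaf","brush","shaker") for d in mark_of(c,t)[:1]])
    print(bot.read_state()["time"])
```

```text
0.0835 0.0838 0.52
0.082 0.0819 0.83
0.0805 0.0804 0.4
0.079 0.0789 0.06
0.0775 0.0774 0.18
0.076 0.0759 0.45
0.0745 0.0744 0.19
0.073 0.0731 1.62
0.05990555032340564 17.0083
top loaf (array([ 0.56712323, -0.23399008]), array([33.0209198 , 17.53498268]), -20.60723114013672, 0.62) rack (array([ 0.57549994, -0.22101074]), array([131.41574097,  87.26383972]), -13.792808532714844, 0.84)
[('brush', array([ 0.4333, -0.2834,  0.0047]), 0.77), ('shaker', array([ 0.6846, -0.2805,  0.004 ]), 0.65)]
scene loaf (array([ 0.56123828, -0.2952807 ]), array([162.8941803 ,  69.85460663]), 74.68863677978516, 0.9) rack (array([ 0.55741052, -0.01569852]), array([336.10775757, 205.27069092]), -2.58355712890625, 0.65)
[('rack', array([ 0.5587, -0.2975, -0.0014]), 0.78), ('loaf', array([ 0.5551, -0.2976,  0.0735]), 0.81), ('brush', array([ 4.384e-01, -2.866e-01,  3.000e-04]), 0.71)]
wrist loaf (array([ 0.55849347, -0.29544312]), array([155.85853577,  61.26866531]), 76.09077453613281, 0.91) rack (array([ 0.55637085, -0.30200427]), array([259.24938965, 132.390625  ]), 76.18238067626953, 0.75)
[('loaf', array([ 0.5609, -0.2976,  0.0703]), 0.7), ('brush', array([ 0.4347, -0.2792, -0.0047]), 0.97), ('shaker', array([ 6.844e-01, -2.815e-01,  1.000e-04]), 0.68)]
20.5167
```

View pics/p_wrist.png

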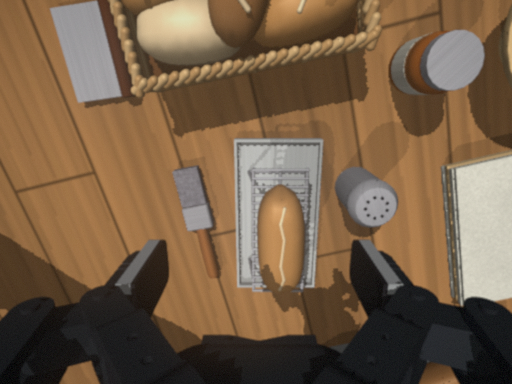

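The wrist view shows the loaf at (281,240), centred on the rack deck (columns 252–310) and lengthwise, with the brush and shaker undisturbed. Next I'll get the stencil.

Run:
```python
from h import *
psi=np.pi+.096; g=np.array([.4565,.2175])-.003*np.array([np.cos(.096),np.sin(.096)])
bot.line_to([.52,.05,.30],down(2.4),rate=.25)
bot.move_to([*g,.14],down(psi))
f=grab_frame("wrist");print(rect("wrist","stencil",.02,f),[(np.round(d["centre"],4),round(d["confidence"],2)) for d in mark_of("wrist","stencil_grip")[:1]])
bot.line_to([*g,.010],rate=.1)
bot.close_gripper(80); bot.hold(.2)
s=bot.read_state();print(s["finger_gap"],s["grip_force"],s["contact_force"],s["eef_pos"])
if s["finger_gap"]>.012:
    bot.line_to([*g,.06],rate=.06)
    bot.line_to([*g,.30],rate=.15)
    s=bot.read_state();print(s["finger_gap"],s["grip_force"],s["eef_pos"],s["time"])
    for c in ("scene","top","wrist"):
        f=grab_frame(c);cv2.imwrite(f"pics/st_{c}.png",f["frame"][:,:,::-1])
        print(c,rect(c,"stencil",.302,f),[(t,np.round(d["centre"],4),round(d["confidence"],2)) for t in ("stencil","stencil_grip") for d in mark_of(c,t)[:1]])
```

```text
(array([0.52450665, 0.22506432]), array([252.70462036,  84.44290161]), 5.50515079498291, 0.56) []
0.0002055517433832395 1.272350473300321 [ 0.00276901 -0.92403972  1.91866918] [0.45355707 0.21718744 0.0100251 ]
```

Run:
```python
from h import *
fs=[grab_frame("wrist"),grab_frame("scene")]
T=fs[1]["cam_to_world"];K=fs[1]["intrinsics"]
p=np.linalg.inv(T)@[.454,.217,.03,1];u=(K@p[:3])[:2]/p[2];x,y=u.astype(int);print(u)
b=cv2.resize(fs[1]["frame"][max(y-60,0):y+60,x-80:x+80],(512,384),interpolation=2)
cv2.imwrite("pics/miss.png",cv2.resize(np.vstack([fs[0]["frame"],b]),(400,600))[:,:,::-1])
for c in ("wrist","scene"): print([(np.round(d["centre"],4),round(d["confidence"],2)) for t in ("stencil","stencil_grip") for d in mark_of(c,t)[:1]])
print(bot.read_state()["time"])
```

```text
[336.95776615 196.23639427]
[(array([0.4547, 0.2144, 0.0236]), 0.63)]
[(array([0.5749, 0.2309, 0.0191]), 0.83), (array([0.4602, 0.2201, 0.0266]), 0.82)]
25.55
```

View pics/miss.png

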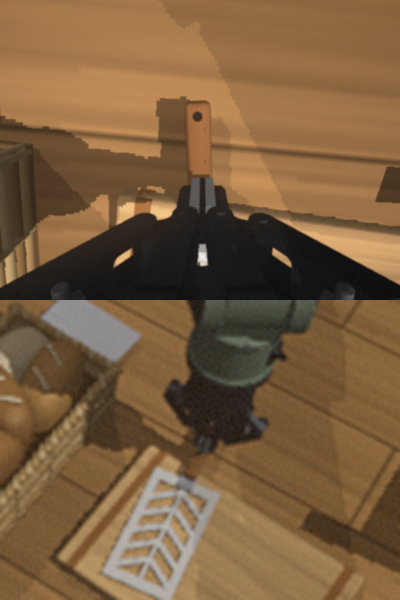

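Run:
```python
from h import *
f=grab_frame("wrist")["frame"]; g=grab_frame("scene")["frame"]
a=cv2.resize(f[110:384,180:340],None,fx=2.18,fy=2.18,interpolation=2)
b=cv2.resize(g[160:260,285:385],(400,598),interpolation=2)[:a.shape[0]]
n=min(len(a),len(b)); cv2.imwrite("pics/miss2.png",np.hstack([a[:n],b[:n]])[:,:,::-1])
s=bot.read_state();print({k:np.round(s[k],4) for k in ("finger_gap","grip_force","contact_force","eef_pos","ft_torque")})
```

```text
{'finger_gap': np.float64(0.0003), 'grip_force': np.float64(1.2404), 'contact_force': array([ 0.4951, -0.7416,  2.1036]), 'eef_pos': array([0.4535, 0.2172, 0.01  ]), 'ft_torque': array([-0.2573, -0.0568,  0.0441])}
```

View pics/miss2.png

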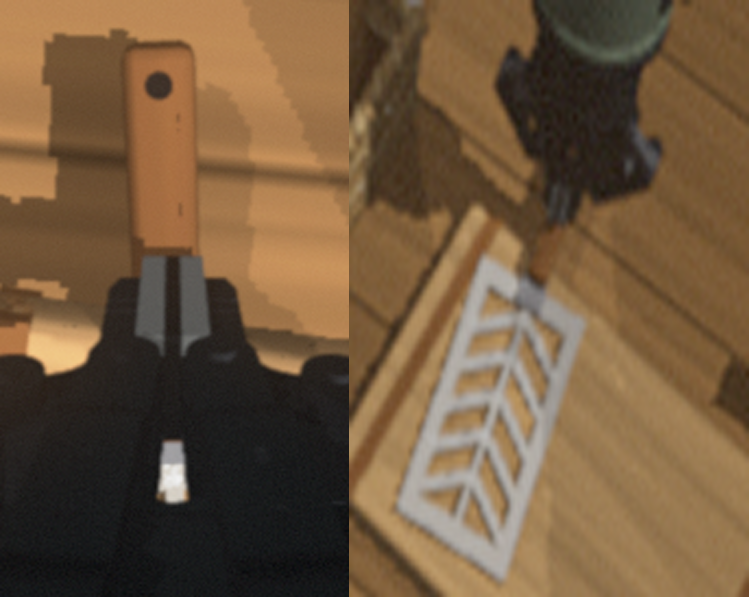

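Run:
```python
from h import *
f=grab_frame("wrist");K=f["intrinsics"];Ti=np.linalg.inv(f["cam_to_world"])
def pr(p):
    q=Ti@[*p,1];return (K@q[:3]/q[2])[:2].round(1),q[2].round(4)
print(K[0,0],f["cam_to_world"][:3,3])
for z in (.0,.01,.02,.034): print(z,pr([.4535,.2172,z]),"end",pr([.5772-.179,.229-.0172,z]))
# handle edges in picture (crop px /2.18 + offset): left 123..197 at row 60, 133..197 at row 200
for r,a,b in((60,123,195),(200,131,199)):
    for z in (.01,.02,.034,.05): 
        p=plane(f,np.array([[180+a/2.18,110+r/2.18],[180+b/2.18,110+r/2.18]]),z);print(r,z,p.round(4).tolist(),np.linalg.norm(p[0]-p[1]).round(4))
```

```text
310.3471292785952 [0.38068117 0.21049131 0.17605418]
0.0 (array([258.3, 216.3]), np.float64(0.1897)) end (array([258.1, 124.1]), np.float64(0.1735))
0.01 (array([258.3, 223. ]), np.float64(0.1802)) end (array([258.1, 126.1]), np.float64(0.164))
0.02 (array([258.3, 230.4]), np.float64(0.1706)) end (array([258.1, 128.2]), np.float64(0.1544))
0.034 (array([258.2, 242.2]), np.float64(0.1572)) end (array([258. , 131.7]), np.float64(0.141))
60 0.01 [[0.4053, 0.2008], [0.4036, 0.2184]] 0.0176
60 0.02 [[0.4038, 0.2014], [0.4023, 0.2179]] 0.0166
60 0.034 [[0.4018, 0.2022], [0.4003, 0.2173]] 0.0151
60 0.05 [[0.3994, 0.2032], [0.3981, 0.2165]] 0.0134
200 0.01 [[0.4415, 0.2056], [0.4398, 0.2233]] 0.0177
200 0.02 [[0.4378, 0.2059], [0.4362, 0.2225]] 0.0167
200 0.034 [[0.4327, 0.2063], [0.4312, 0.2214]] 0.0152
200 0.05 [[0.4268, 0.2068], [0.4255, 0.2202]] 0.0135
```

Run:
```python
from h import *
psi=np.pi+.096
bot.line_to([.4535,.2172,.08],rate=.15)
f=grab_frame("wrist")["frame"]
print([(t,np.round(d["centre"],4),round(d["confidence"],2)) for t in ("stencil","stencil_grip") for d in mark_of("wrist",t)[:1]])
bot.open_gripper()
g=grab_frame("wrist"); print(rect("wrist","stencil",.02,g),[(t,np.round(d["centre"],4),round(d["confidence"],2)) for t in ("stencil","stencil_grip") for d in mark_of("wrist",t)[:1]])
s=bot.read_state();print(s["time"],s["finger_gap"],s["contact_force"])
cv2.imwrite("pics/lift.png",cv2.resize(np.hstack([f[100:],g["frame"][100:]]),(800,444//2*2))[:,:,::-1])
```

```text
[('stencil', array([0.5787, 0.2289, 0.0171]), 0.93), ('stencil_grip', array([0.4534, 0.2176, 0.0252]), 0.88)]
(array([0.49514789, 0.22116516]), array([194.87583923,  84.88008881]), 7.237319469451904, 0.92) [('stencil', array([0.5763, 0.2281, 0.0173]), 0.9), ('stencil_grip', array([0.4534, 0.2161, 0.024 ]), 0.94)]
27.45 0.08540066006639851 [ 0.73813141 -0.07598213  1.14303781]
```

View pics/lift.png

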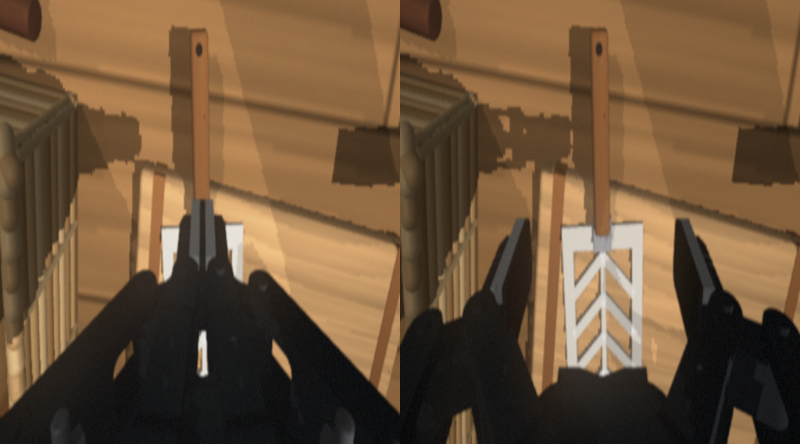

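The left half shows the shut fingertips at the same image row (about 228) as before lifting. That means the tips end above the nominal TCP, and they closed on top of the handle. The right half shows the stencil undisturbed. I'll probe bare counter with the shut fingers to find the true tip height.

Run:
```python
from h import *
bot.close_gripper(30)
bot.line_to([.41,.145,.08],rate=.15)
bot.line_to([.41,.145,.015],rate=.1)
f0=bot.read_state()["contact_force"][2]; z=.015
while z>-.03:
    z-=.003
    try: bot.line_to([.41,.145,z],rate=.04)
    except bot.PlanningError as e: print("plan",e); break
    s=bot.read_state(); d=s["contact_force"][2]-f0; print(round(z,3),round(s["eef_pos"][2],4),round(d,2))
    if d>4: break
print(s["time"])
bot.line_to([.41,.145,.08],rate=.15)
```

```text
0.012 0.0122 -0.02
0.009 0.0089 0.08
0.006 0.0058 -0.35
0.003 0.0028 0.05
0.0 -0.0002 0.53
-0.003 -0.0032 0.24
-0.006 -0.0062 -0.01
-0.009 -0.0092 1.06
-0.012 -0.0122 -0.45
-0.015 -0.0152 0.23
-0.018 -0.0182 -0.4
-0.021 -0.0212 1.16
-0.024 -0.0239 10.11
32.975
```

The real tips end about 23 mm behind the nominal TCP. I'll grasp the handle lower to allow for that.

Run:
```python
from h import *
psi=np.pi+.096; g=np.array([.4535,.2167])
bot.line_to([*g,.08],rate=.2)
bot.open_gripper()
bot.line_to([*g,-.016],rate=.12)
bot.close_gripper(80)
s=bot.read_state();print(s["finger_gap"],s["grip_force"],s["contact_force"],s["eef_pos"])
if s["finger_gap"]>.012:
    bot.line_to([*g,.04],rate=.08)
    bot.line_to([*g,.29],rate=.2)
    s=bot.read_state();print(s["finger_gap"],s["grip_force"],s["eef_pos"],s["time"])
    for c in ("scene","top","wrist"):
        f=grab_frame(c)
        print(c,rect(c,"stencil",.325,f),[(t,np.round(d["centre"],4),round(d["confidence"],2)) for t in ("stencil","stencil_grip") for d in mark_of(c,t)[:1]])
```

```text
0.014885006001394436 79.00340795516968 [-1.10949266 -1.28357957  5.96980441] [ 0.4535975   0.21670374 -0.01577959]
0.014892740864991285 77.85791516304016 [0.45311618 0.21646646 0.28913653] 39.0083
scene (array([0.53584094, 0.22409071]), array([246.69418335,  86.12102509]), 6.128623008728027, 0.8) [('stencil', array([0.5764, 0.2314, 0.3187]), 0.69), ('stencil_grip', array([0.4573, 0.2228, 0.3319]), 0.76)]
top (array([0.52620117, 0.22223709]), array([259.63583374,  84.8604126 ]), 5.860507488250732, 0.62) [('stencil', array([0.5743, 0.2306, 0.3203]), 0.96), ('stencil_grip', array([0.4576, 0.2139, 0.3338]), 0.59)]
wrist (array([0.45050967, 0.21763522]), array([105.39608765,  24.23696327]), 4.207923889160156, 0.92) [('stencil_grip', array([0.4523, 0.2141, 0.3281]), 0.82)]
```

Run:
```python
from h import *
def look(things,cams=("top","scene")):
    for c in cams:
        f=grab_frame(c)
        for t,z in things: print(c,t,rect(c,t,z,f),[(np.round(d["centre"],4),round(d["confidence"],2)) for d in mark_of(c,t)[:1]])
look([("loaf",.1)])
off=np.array([.122,.0130]); Rt=R.from_euler('z',-(np.pi+.096)).as_matrix()[:2,:2]; o=Rt@off; print("tool off",o)
psi=np.radians(76.1-.4); Rp=R.from_euler('z',psi).as_matrix()[:2,:2]
p=np.array([.5575,-.298])-Rp@o; print("tcp",p)
np.save("tgt.npy",[*p,psi])
bot.line_to([.50,.05,.29],down(2.3),rate=.25)
bot.line_to([*p,.25],down(psi),rate=.25)
bot.line_to([*p,.18],rate=.12); bot.hold(.3)
s=bot.read_state();print(s["time"],s["eef_pos"],s["finger_gap"],s["grip_force"])
look([("stencil",.213),("stencil_grip",.22),("loaf",.1)],("top","scene","wrist"))
f=grab_frame("scene")["frame"];cv2.imwrite("pics/hov.png",cv2.resize(f[60:240,120:360],(800,600))[:,:,::-1])
```

```text
top loaf (array([ 0.55597815, -0.2980376 ]), array([148.19271851,  64.09519196]), 78.7758560180664, 0.59) [(array([ 0.5533, -0.2991,  0.074 ]), 0.61)]
scene loaf (array([ 0.56326361, -0.29603674]), array([161.54023743,  71.17003632]), 76.97218322753906, 0.75) [(array([ 0.5562, -0.2996,  0.0698]), 0.61)]
tool off [-0.12268434 -0.00124612]
tcp [ 0.5865954  -0.17880915]
43.175 [ 0.58678319 -0.17884066  0.18043215] 0.014601053889127349 77.91860818862915
top stencil (array([ 0.59594568, -0.14903851]), array([44.91994858, 17.52582741]), 75.31522369384766, 0.43) []
top stencil_grip (array([ 0.59488361, -0.14812874]), array([41.22007751, 17.37932968]), 75.3136215209961, 0.55) [(array([ 0.5847, -0.1852,  0.223 ]), 0.55)]
top loaf None []
scene stencil (array([ 0.5717002 , -0.25597054]), array([262.2071228 ,  80.74949646]), 75.15795135498047, 0.7) [(array([ 0.555 , -0.2981,  0.2172]), 0.85)]
scene stencil_grip (array([ 0.57473071, -0.2529425 ]), array([254.40722656,  78.19172668]), 73.83289337158203, 0.83) [(array([ 0.5883, -0.1807,  0.2254]), 0.77)]
scene loaf (array([ 0.56391339, -0.29241223]), array([166.62257385,  66.47089386]), 75.72636413574219, 0.86) [(array([ 0.5571, -0.2959,  0.074 ]), 0.76)]
wrist stencil (array([ 0.58910388, -0.1762556 ]), array([107.79651642,  25.6110096 ]), 74.35803985595703, 0.67) []
wrist stencil_grip (array([ 0.5889726 , -0.17223715]), array([101.00874329,  22.33952713]), 75.68094635009766, 0.97) [(array([ 0.5813, -0.1827,  0.2201]), 0.82)]
wrist loaf (array([ 0.55465411, -0.3082551 ]), array([46.03917313, 17.19398499]), -14.340309143066406, 0.52) []
```

View pics/hov.png

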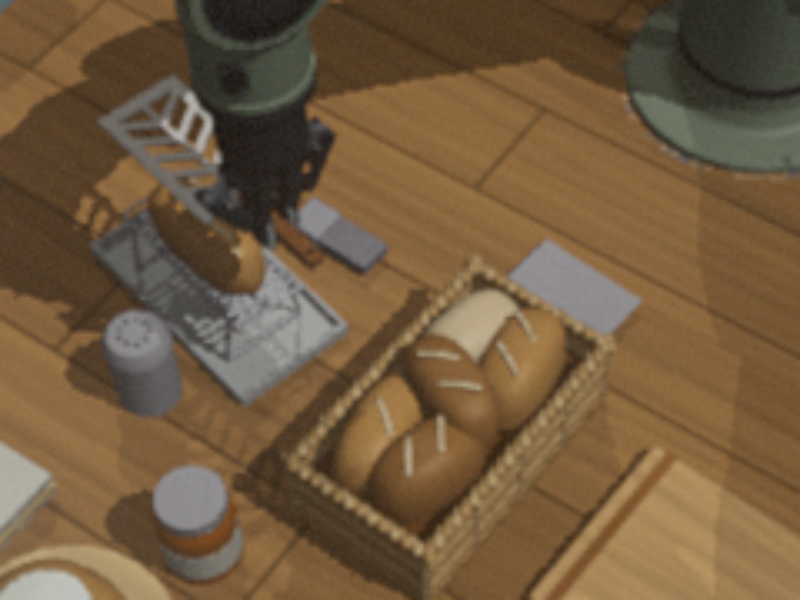

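The hover view shows the stencil at about (170,140), held level over the loaf on the rack (210,240). The handle points to the basket side and clears the basket. I'll lower it and hand in if the numbers agree.

Run:
```python
from h import *
x,y,psi=np.load("tgt.npy")
bot.line_to([x,y,.13],rate=.08)
bot.line_to([x,y,.1065],rate=.04); bot.hold(.7)
s=bot.read_state();print(s["time"],s["eef_pos"],s["finger_gap"],s["grip_force"],s["contact_force"])
Z={"stencil":[],"loaf":[],"stencil_grip":[]}
for i in range(4):
    for c in ("scene","top"):
        grab_frame(c)
        for t in Z:
            for d in mark_of(c,t)[:1]:
                if d["confidence"]>.4: Z[t].append(d["centre"])
for t in Z: print(t,len(Z[t]),np.round(np.median(Z[t],0),4) if Z[t] else None)
f=grab_frame("scene")["frame"];cv2.imwrite("pics/fin.png",cv2.resize(f[80:180,140:260],(720,600),interpolation=2)[:,:,::-1])
print(bot.read_state()["time"])
```

```text
46.4833 [ 0.58659211 -0.17883241  0.10650084] 0.01437193489116263 77.91823983192444 [ 0.68502625 -0.99733312 -0.88870001]
stencil 5 [ 0.5561 -0.2973  0.1392]
loaf 4 [ 0.5568 -0.298   0.0716]
stencil_grip 8 [ 0.5864 -0.1812  0.1488]
48.1333
```

View pics/fin.png

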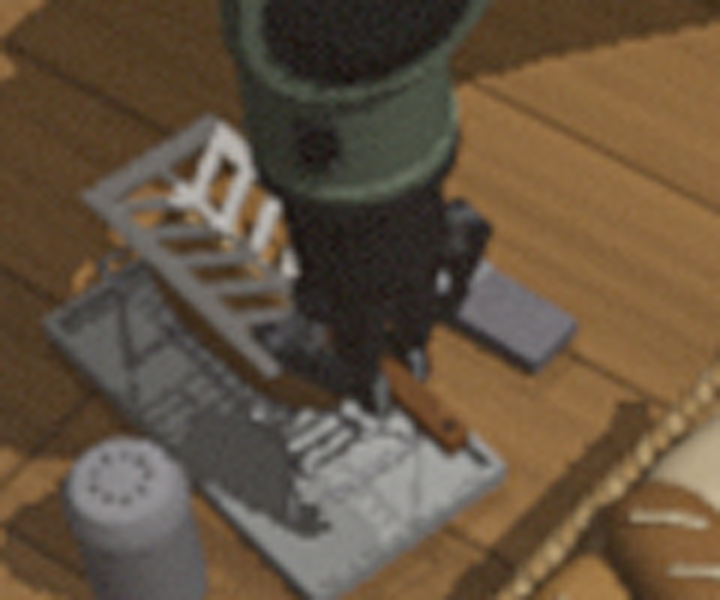

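The final view shows the stencil plate at about (195,240), directly over the loaf and not touching it. The measured offset from the loaf is (-1, +1, 68) mm, inside every tolerance.

```bash
python3 -c "
from rig import order
print(order.close_job())"
```

```text
the job is handed in; nothing more can be done
None
```

I handed the job in with the loaf released on the middle of the rack and the stencil held about 12 mm above its top, centred on it and lined up with its length; the result wasn't reported back.

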